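# Fit the missing post of the screen rest

## Task

The wooden screen rest lacks its third post. Probe the empty socket with the depth rod to learn how deep it is and stand the rod back in its holder; then set the one loose post whose top comes level with the two fixed posts upright in the socket, on its bottom. Do not drop it in or let go of a wrong post in the socket.

Things in the scene. Friction and masses are not known exactly. Their poses are not given: they have to be found in the camera images.
- panel_rest: Dark wooden block, 110 x 200 x 80 mm (x, y, height), fixed to the bench: a three-point rest for flat screens. Two bare aluminium posts, 28 mm in diameter, are fixed on it at its own x = -30 and +30 mm, y = +65 mm, and stand 50 mm above its top face; the third post is missing and its round socket is open at its own x = 0, y = -60 mm. Origin: centre of its underside, z up, y from the socket towards the fixed posts.
- socket (a point): Centre of the empty socket's mouth, level with the block's top face (80 mm above the bench), axes as the block's. The socket is a straight, flat-bottomed blind hole, 46 mm in diameter; its depth is 25, 45 or 65 mm and differs from one time to the next.
- rod_holder: Square wooden block, 84 x 84 x 60 mm high, fixed to the bench, with one upright hole in which the depth rod stands. Origin: centre of its underside.
- holder_hole (a point): Centre of the mouth of the holder's hole, 60 mm above the bench; the hole is 46 mm in diameter, 50 mm deep and flat-bottomed.
- depth_rod: Depth rod, rigid, 175 mm long, about 0.2 kg, standing upright in its holder: flat foot disc 28 mm in diameter and 10 mm high, slim steel shaft 14 mm in diameter, and a black round grip 26 mm in diameter over the topmost 45 mm. Origin: centre of the foot's underside; z along the rod to the grip.
- post_short: Loose bare aluminium post, plain cylinder 28 mm in diameter and 75 mm long, about 0.12 kg, standing upright on the bench. Origin: centre of its lower end; z along the post. Its place among the three posts varies.
- short_top (a point): Centre of the upper end of the 75 mm post.
- post_middle: Loose bare aluminium post, plain cylinder 28 mm in diameter and 95 mm long, about 0.15 kg, standing upright on the bench. Origin: centre of its lower end; z along the post. Its place among the three posts varies.
- middle_top (a point): Centre of the upper end of the 95 mm post.
- post_long: Loose bare aluminium post, plain cylinder 28 mm in diameter and 115 mm long, about 0.18 kg, standing upright on the bench. Origin: centre of its lower end; z along the post. Its place among the three posts varies.
- long_top (a point): Centre of the upper end of the 115 mm post.
Not all that is in view belongs to the job. Leave any blue look-alike of the rod_holder alone.

How it is judged (in metres and radians):
On the way, in this order (a step that is already met when the one before it is completed fails the run):
1. the depth rod is lowered upright into the empty socket (foot at least 15 mm below the mouth, within 15 degrees of upright) (horizontal distance between depth_rod and socket below 0.02 m and z of depth_rod in the frame of socket below -0.015 m and angle between depth_rod's own z axis and vertical below 0.26 rad), for 0.1 s.
2. the depth rod stands in its holder again, on the bottom of the hole, let go (horizontal distance between depth_rod and holder_hole below 0.016 m and z of depth_rod in the frame of holder_hole below -0.042 m and angle between depth_rod's own z axis and vertical below 0.25 rad and contact force between the fingers and depth_rod below 0.1 N), for 0.2 s.
At the end, for the whole second after the job is handed in: One loose post stands at rest and let go in the socket, within 10 degrees of upright, its top within 8 mm of the height of the two fixed posts (50 mm above the socket's mouth), and the depth rod stands, let go, on the bottom of its holder's hole (within 14 degrees of upright) (all of step 2 and ((horizontal distance between post_short and socket below 0.018 m and z of post_short in the frame of socket below -0.012 m and contact force between the fingers and post_short below 0.1 N and z of short_top in the frame of socket between 0.042 and 0.058 m and angle between post_short's own z axis and vertical below 0.17 rad and linear speed of post_short below 0.02 m/s) or (horizontal distance between post_middle and socket below 0.018 m and z of post_middle in the frame of socket below -0.012 m and contact force between the fingers and post_middle below 0.1 N and z of middle_top in the frame of socket between 0.042 and 0.058 m and angle between post_middle's own z axis and vertical below 0.17 rad and linear speed of post_middle below 0.02 m/s) or (horizontal distance between post_long and socket below 0.018 m and z of post_long in the frame of socket below -0.012 m and contact force between the fingers and post_long below 0.1 N and z of long_top in the frame of socket between 0.042 and 0.058 m and angle between post_long's own z axis and vertical below 0.17 rad and linear speed of post_long below 0.02 m/s))); the robot touches nothing.
It fails at once if the 75 mm post is let go in the socket while its top is more than 14 mm above or below the height of the fixed posts (horizontal distance between post_short and socket below 0.018 m and z of post_short in the frame of socket below -0.012 m and contact force between the fingers and post_short below 0.1 N and not (z of short_top in the frame of socket between 0.036 and 0.064 m)).
It fails at once if the 95 mm post is let go in the socket while its top is more than 14 mm above or below the height of the fixed posts (horizontal distance between post_middle and socket below 0.018 m and z of post_middle in the frame of socket below -0.012 m and contact force between the fingers and post_middle below 0.1 N and not (z of middle_top in the frame of socket between 0.036 and 0.064 m)).
It fails at once if the 115 mm post is let go in the socket while its top is more than 14 mm above or below the height of the fixed posts (horizontal distance between post_long and socket below 0.018 m and z of post_long in the frame of socket below -0.012 m and contact force between the fingers and post_long below 0.1 N and not (z of long_top in the frame of socket between 0.036 and 0.064 m)).
It also fails if it takes over 70 s, if anything falls off the work surface, if the arm or the gripper's body presses on something with over 40 N, if the wrist force passes 120 N, or if a joint passes its speed limit or range.

## Robot

A 6-joint arm with a two-finger parallel gripper is mounted at the origin on the work surface. World frame = base frame: x ahead of the robot, y to its left, z up, the work surface at z = 0. Lengths are in mm, angles in rad, forces in N, time in s.
With the tool pointing down it reaches from about 300 to 775 mm from the base axis. Payload 14.6 kg.
Tool frame: the origin (TCP) lies midway between the tips of the shut fingers; the grasp point (between the pads) lies 19 mm behind it (grip_depth is the distance from the TCP to the grasp point, in mm); z points along the fingers, y is the direction in which the jaws open and shut (so a half turn about z gives the same grasp; the last joint's range is limited). The gripper opens to 94 mm and grips with 3 to 60 N. Pads are 16 mm wide; open, the fingers measure 119 mm over their backs; the gripper's body (75 mm by 177 mm) begins 78 mm behind the grasp point.
Start: joints at [1.05, 0.3, 1.521, -0, 1.321, -0.067], TCP at [241.107, 494.324, 205.446] pointing down, gripper open.
Joint ranges: [-3.03, 3.03], [-0.79, 2.21], [0.23, 2.52], [-1.04, 4.18], [0, 3.07], [-2.55, 2.55]. Speed limits (rad/s): [2.22, 2.22, 2.57, 3.14, 3.14, 3.14].

## Interface

Orientations are given as [roll, pitch, yaw] about the fixed x, y, z axes, in that order (R = Rz(yaw) Ry(pitch) Rx(roll)).
In Python, from cell import read_state, camera, camera_info, sign_off, grip_depth gives the robot as it stands.
- The arm moves only by the tool drive_tool, never from a script. Its argument "motion" is one flat list of numbers, 4 for each row, row after row: the shift along the tool's x, y, z in mm, then the turn about the tool's z in rad. A call has 1 to 8 rows; each row shifts and turns the pose as measured when the row begins, along the tool's axes as they then stand; what a row does not reach is not made up. A row lasts 1/12 s, in which the tool goes at most 41.7 mm and 7.16 degrees, less where a joint would pass 70% of its speed; a pose out of reach is approached as far as the arm can. A call is refused whole if a number of a shift passes 41.7 or a number of a turn 0.125, either way. A call with a gripper value outside its range is refused whole. "jaw" is the closure, from 0 (fully open) to 1 (shut), set as the call begins (left out, the last holds). The fingers move at their own pace and stop on an object; "grip_force" is the grip in N (left out, the last holds). Time passes only in rows, so rows that do not move let the fingers close. It gives the time, the measured TCP pose, the force and the opening at its end, in the units of the state.
- read_state(): the state, without advancing time (a new reading comes with each control period).
- camera(name): name is "scene" or "top" or "wrist"; returns the picture (420x560x3 uint8, red, green, blue); there is no depth.
- camera_info(name): a dict with "fovy" (degrees; the focal length in pixels is half the picture's height over the tangent of half this angle, whatever the lens; pixels are square), "cx", "cy" (the principal point, pixels), "camera_from_world" (4x4, takes a point from world to camera coordinates). Camera axes: x right, y up, looking along -z (the intrinsics and any distortion apply to the point x, -y, -z); pixel columns grow to the right and rows downward; lengths in mm; the calibration is good to about 2 mm. A picture is of the moment at which its call begins: read the wrist's pose just before it. camera_info takes no time and is no camera call; for the wrist camera it gives the pose at the moment of the call.
- sign_off(): hands the job in, once; it reports no verdict.
The state is a dict: "clock": time; "joints": joint angles; "qd": joint speeds; "effort": joint torques, N m; "eef_pos": TCP position; "eef_rot": TCP orientation; "wrist_force": force on the tool from outside, world axes, zero at the start; "moment": the same for the moment, N m; "finger_gap": finger opening in mm.
Only numpy, scipy, OpenCV 4.12 (cv2) and the standard library are available. Lean on these libraries where they do the work, as an engineer would, in place of code of your own. Each camera call takes 0.05 s, during which the arm holds its last target. There are 200 camera calls.

## Working session

There is one attempt and no reset: what is moved stays moved. The work goes in short steps, Python scripts to look and compute and a tool call to move; the robot and the scene stay as the last step left them, time stands still between calls to the robot, and variables do not carry over. Pictures are saved under pics/ and viewed, on a budget of 10 in all, crops included, one or two more only if the job needs it, and the job is handed in when it is done.

Besides the shell and the picture viewer there is one more tool, called as a command line: name --argument value ..., lists and objects as JSON in quotes. drive_tool: Moves the arm, as the interface text tells. Its arguments: {"type":"object","properties":{"motion":{"type":"array","items":{"type":"number"}},"jaw":{"type":"number"},"grip_force":{"type":"number"}},"required":["motion"]}

```bash
mkdir -p pics; ls
python3 - <<'E'
from cell import *
import cv2,numpy as np
print(read_state(),grip_depth)
for n in("scene","top"):
    print(n,camera_info(n)); cv2.imwrite(f"pics/{n}0.png",camera(n)[:,:,::-1])
E
```

```text
pics
{'clock': 0.0, 'joints': array([ 1.05041800e+00,  3.00457847e-01,  1.52157100e+00, -1.90156843e-05,
        1.32068800e+00, -6.65957958e-02]), 'qd': array([ 0.00316576, -0.00166931, -0.00164739, -0.00059596, -0.00063734,
       -0.00087946]), 'effort': array([-1.33416226e-03, -5.31807947e+01, -3.52733624e+01,  7.07299495e-02,
        2.43280845e-02, -9.36589277e-05]), 'eef_pos': array([240.98018934, 494.11256212, 204.89786098]), 'eef_rot': array([-3.14046973e+00, -5.64333257e-05,  2.68781480e+00]), 'wrist_force': array([ 0.36574031,  1.01969067, -0.49623963]), 'moment': array([0.00535551, 0.06883449, 0.08873727]), 'finger_gap': 93.84807587825732} 18.8
scene {'fovy': 47.277118973995556, 'cx': 280.26442835391987, 'cy': 202.15089486821432, 'camera_from_world': array([[ 7.82226263e-01,  6.22744395e-01, -1.76491337e-02,
        -3.74612275e+02],
       [-4.14136555e-01,  5.40941440e-01,  7.32033655e-01,
         1.20500196e+02],
       [ 4.65417004e-01, -5.65306799e-01,  6.81039820e-01,
        -1.48019261e+03],
       [ 0.00000000e+00,  0.00000000e+00,  0.00000000e+00,
         1.00000000e+00]])}
top {'fovy': 53.16591993488987, 'cx': 278.48217894714156, 'cy': 208.1500175801514, 'camera_from_world': array([[-1.84457235e-02, -9.99825347e-01,  3.00521225e-03,
         1.34894534e+01],
       [ 9.97156199e-01, -1.81766478e-02,  7.31377014e-02,
        -4.53950878e+02],
       [-7.30703030e-02,  4.34574385e-03,  9.97317324e-01,
        -1.06452100e+03],
       [ 0.00000000e+00,  0.00000000e+00,  0.00000000e+00,
         1.00000000e+00]])}
```

View pics/scene0.png

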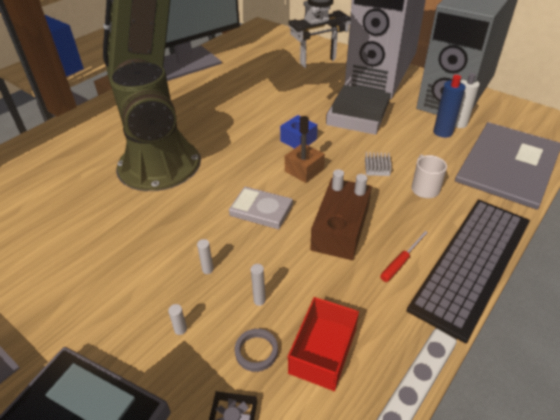

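View pics/top0.png

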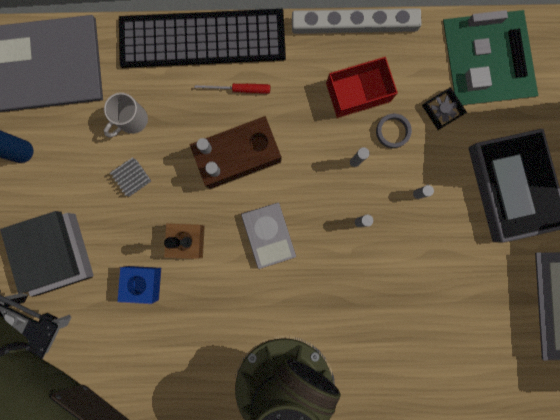

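The scene view shows three loose posts at about (205,256), (258,284) and (178,320). In the top view they are at (364,221), (360,157) and (424,191). There are two holder candidates: brown at top (183,241), with the rod in it, and blue at (139,285), which is the look-alike to leave alone. The socket is at top (259,142).

```bash
cat > h.py <<'E'
from cell import *
import cv2,numpy as np
def cast(n,uv,z,ci=None):
    ci=ci or camera_info(n); f=210/np.tan(np.radians(ci["fovy"]/2)); M=ci["camera_from_world"]
    R,t=M[:3,:3],M[:3,3]; d=R.T@np.array([(uv[0]-ci["cx"])/f,-(uv[1]-ci["cy"])/f,-1]); o=-R.T@t
    return (o+d*(z-o[2])/d[2])
def proj(n,p,ci=None):
    ci=ci or camera_info(n); f=210/np.tan(np.radians(ci["fovy"]/2)); M=ci["camera_from_world"]
    q=M[:3,:3]@np.array(p,float)+M[:3,3]; return np.array([ci["cx"]-f*q[0]/q[2],ci["cy"]+f*q[1]/q[2]])
def tri(a,b):
    # a,b: (camera,uv); closest point of the two rays
    P=[]
    for n,uv in (a,b):
        p=cast(n,uv,0);d=cast(n,uv,100)-p;P.append((p,d/np.linalg.norm(d)))
    A=sum(np.eye(3)-np.outer(d,d) for p,d in P);B=sum((np.eye(3)-np.outer(d,d))@p for p,d in P)
    x=np.linalg.solve(A,B);return x,[np.linalg.norm((np.eye(3)-np.outer(d,d))@(x-p)) for p,d in P]
E
python3 - <<'E'
from h import *
np.set_printoptions(precision=1,suppress=True)
print("socket",cast("top",(259,142),80),cast("scene",(338,224),80))
print("fixed",cast("top",(203,145),130),cast("top",(212,170),130))
print("grip",cast("top",(172,243),185),cast("scene",(304,118),185))
print("holder",cast("top",(185,241),60))
t=cv2.imread("pics/top0.png");s=cv2.imread("pics/scene0.png")
c=[cv2.resize(t[125:265,150:290],None,fx=2.8,fy=2.8,interpolation=2),cv2.resize(t[130:270,330:470],None,fx=2.8,fy=2.8,interpolation=2)]
cv2.imwrite("pics/c1.png",np.hstack(c))
cv2.imwrite("pics/c2.png",np.hstack([cv2.resize(s[225:345,160:280],None,fx=3.3,fy=3.3,interpolation=2),cv2.resize(s[105:265,270:390],None,fx=3.3*.75,fy=3.3*.75,interpolation=2)]))
E
```

```text
socket [613.   50.2  80. ] [622.   47.3  80. ]
fixed [596.5 178.8 130. ] [537.3 158.2 130. ]
grip [370.5 237.1 185. ] [374.9 240.5 185. ]
holder [374.2 236.5  60. ]
```

View pics/c1.png

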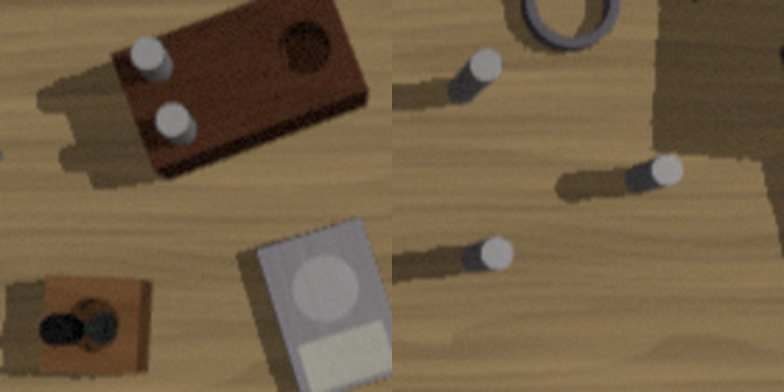

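View pics/c2.png

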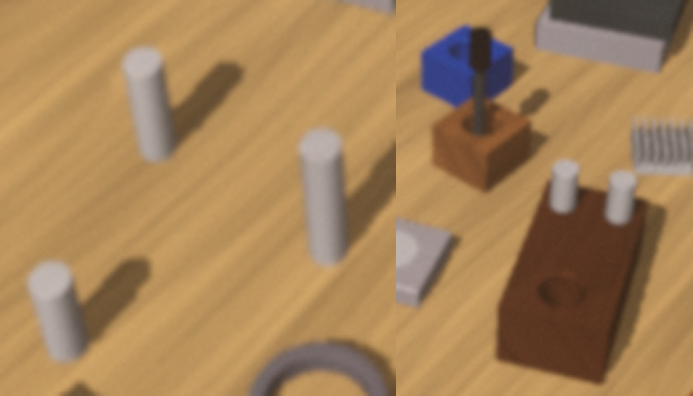

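Run:
```python
from h import *
np.set_printoptions(precision=1,suppress=True)
for nm,t,s in (("A",(363.9,153.6),(257.6,268.6)),("B",(428.2,190.7),(175.8,308.9)),("C",(367.1,220.7),(203.6,243.8)),("grip",(170.4,242.5),(303.9,118.3)),("socket",(258.9,141.8),(270+(561-396)/2.475,105+292/2.475)),("f1",(203.2,143.9),(270+(622-396)/2.475,105+181/2.475)),("f2",(212.1,168.2),(270+(566-396)/2.475,105+169/2.475)),("hole",(184.6,241.4),(270+(480-396)/2.475,105+120/2.475))):
    print(nm,*tri(("top",t),("scene",s)))
```

```text
A [ 574.5 -197.9  112.6] [np.float64(2.0394937336611116), np.float64(2.0394937336612258)]
B [ 487.3 -360.7   73.9] [np.float64(1.769426436483838), np.float64(1.7694264364839065)]
C [ 415.7 -205.1   90.6] [np.float64(1.5103105793924514), np.float64(1.510310579392524)]
grip [372.3 242.  182.1] [np.float64(0.9069847719372143), np.float64(0.9069847719371914)]
socket [615.   51.1  75.9] [np.float64(0.7276428903657045), np.float64(0.7276428903656934)]
f1 [600.7 179.5 125.5] [np.float64(0.6912074372580245), np.float64(0.6912074372580005)]
f2 [543.8 159.9 125.6] [np.float64(1.9139822057961982), np.float64(1.9139822057960754)]
hole [375.3 238.4  64.4] [np.float64(2.7112744656400274), np.float64(2.7112744656401055)]
```

drive_tool --motion '[-20,-15,-16,0,-30,-22,-12,0,-30,-22,-12,0,-30,-22,-12,0,-30,-22,-8,0,-30,-22,0,0,-30,-22,0,0,-20,-15,0,0]' --jaw 0 --grip_force 25

```text
clock: 0.77
eef_pos: [369.0, 244.6, 264.9]
eef_rot: [-3.134, -0.001, 2.696]
wrist_force: [0.6, 1.3, 0.1]
finger_gap: 93.9
```

```bash
cat >> h.py <<'E'
from scipy.spatial.transform import Rotation as Ro
def delta(p):
    s=read_state(); return np.round(Ro.from_euler("xyz",s["eef_rot"]).as_matrix().T@(np.array(p,float)-s["eef_pos"]),1)
E
python3 - <<'E'
from h import *
s=read_state();print(s["clock"],s["eef_pos"],s["eef_rot"],s["joints"],s["wrist_force"],delta((373,241,250)))
ci=camera_info("wrist");cv2.imwrite("pics/w1.png",camera("wrist")[:,:,::-1]);print(ci,proj("wrist",(373,241,185),ci),proj("wrist",(374,239,60),ci))
E
```

```text
0.7667 [369.04375963 244.61869563 264.92303185] [-3.13434919e+00 -5.11827098e-04  2.69634753e+00] [ 0.50492127  0.01709433  1.70937288 -0.00383883  1.42131685 -0.62004834] [0.55623242 1.26479129 0.11712339] [-5.1 -1.5 14.9]
{'fovy': 63.4556468302197, 'cx': 276.1522338964868, 'cy': 207.33774764149237, 'camera_from_world': array([[ 4.30566314e-01,  9.02517249e-01, -8.67544955e-03,
        -3.77537710e+02],
       [-8.74404985e-01,  4.14734135e-01, -2.51816440e-01,
         2.62098120e+02],
       [-2.23670676e-01,  1.16009533e-01,  9.67736130e-01,
        -3.95786300e+02],
       [ 0.00000000e+00,  0.00000000e+00,  0.00000000e+00,
         1.00000000e+00]])} [274.86116907 220.67547711] [275.00915264 190.87234789]
```

View pics/w1.png

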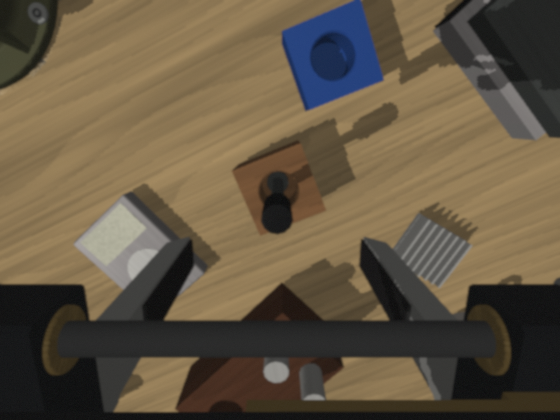

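The wrist view shows the grip top at (277,219) and the holder hole at about (278,189), in the brown holder. Both are within 3 px of my estimate. The blue look-alike is at (332,57).

Run:
```python
from h import *
print(cast("wrist",(277,219),185),cast("wrist",(278,189),60)); p=cast("wrist",(277,219),185);p[2]=148;print(delta(p))
```

```text
[373.67857754 240.91136295 185.        ] [374.73286243 240.73017583  60.        ]
[ -3.7   1.  116.9]
```

drive_tool --motion '[-4,1,17,0,0,0,25,0,0,0,25,0,0,0,25,0,0,0,18,0,0,0,8,0,0,0,0,0]'

```text
clock: 1.4
eef_pos: [375.4, 237.6, 142.5]
eef_rot: [-3.135, 0.001, 2.688]
wrist_force: [0.5, -0.3, 0.8]
finger_gap: 94.2
```

Run:
```python
from h import *
s=read_state();print(s["eef_pos"],s["eef_rot"],s["wrist_force"],delta((374,241,148)))
```

```text
[375.38752431 237.61440919 142.54168594] [-3.13503896e+00  1.13726884e-03  2.68812323e+00] [ 0.47390926 -0.34651885  0.77620431] [ 2.7  2.4 -5.5]
```

drive_tool --motion '[2.5,2.5,-3,0,0,0,0,0,0,0,0,0]'

```text
clock: 1.65
eef_pos: [374.7, 241.9, 147.7]
eef_rot: [-3.136, 0.002, 2.688]
wrist_force: [-0.5, 0.0, -0.5]
finger_gap: 93.7
```

drive_tool --motion '[0,0,0,0,0,0,0,0,0,0,0,0,0,0,0,0,0,0,0,0,0,0,0,0,0,0,0,0,0,0,0,0]' --jaw 1 --grip_force 30

```text
clock: 2.32
eef_pos: [375.8, 242.6, 150.7]
eef_rot: [-3.14, 0.005, 2.689]
wrist_force: [0.6, 0.3, 0.2]
finger_gap: 43.9
```

Run:
```python
from h import *
s=read_state();print(s["eef_pos"],s["eef_rot"],s["wrist_force"],delta((374,241,148)))
```

```text
[375.79371522 242.62569168 150.66099264] [-3.14040526  0.00494721  2.68861959] [0.57903745 0.25762449 0.1938387 ] [ 0.9 -2.2  2.7]
```

drive_tool --motion '[0.5,-1.5,2,0,0,0,0,0,0,0,0,0,0,0,0,0,0,0,0,0,0,0,0,0,0,0,0,0]'

```text
clock: 2.9
eef_pos: [374.6, 241.4, 148.4]
eef_rot: [-3.141, 0.005, 2.689]
wrist_force: [-0.8, 0.1, -0.2]
finger_gap: 25.4
```

drive_tool --motion '[0,0,-5,0,0,0,-12,0,0,0,-20,0,0,0,-25,0,0,0,-25,0,0,0,-20,0,0,0,-12,0,0,0,-3,0]' --grip_force 45

```text
clock: 3.57
eef_pos: [372.3, 240.7, 275.6]
eef_rot: [-3.135, 0.001, 2.689]
wrist_force: [0.2, -0.5, -2.4]
finger_gap: 25.7
```

drive_tool --motion '[-12,-3,-5,0,-25,-6,0,0,-34,-7,0,0,-36,-8,0,0,-36,-8,0,0,-36,-8,0,0,-30,-6,0,0,-20,-4,0,0]'

```text
clock: 4.23
eef_pos: [560.5, 91.0, 278.9]
eef_rot: [-3.134, -0.002, 2.695]
wrist_force: [0.4, 0.3, -2.4]
finger_gap: 25.1
```

Run:
```python
from h import *
s=read_state();print(s["eef_pos"],s["eef_rot"],s["wrist_force"],s["joints"],delta((615,51,250)))
```

```text
[560.52845364  91.03008492 278.91771468] [-3.13385423e+00 -2.09233576e-03  2.69549928e+00] [ 0.42602376  0.27951445 -2.43604735] [ 0.09914042  0.30061355  1.35086419 -0.00554682  1.49591833 -1.02513963] [-66.5 -12.4  28.9]
```

drive_tool --motion '[-20,-4,4,0,-20,-4,6,0,-14,-3,5,0,-4,-1,0,0,0,0,0,0,0,0,0,0]'

```text
clock: 4.73
eef_pos: [610.5, 49.4, 256.7]
eef_rot: [-3.129, -0.01, 2.691]
wrist_force: [-0.1, -0.4, -1.2]
finger_gap: 25.4
```

Run:
```python
from h import *
s=read_state();print(s["eef_pos"],s["eef_rot"],delta((615,51,250)))
ci=camera_info("wrist");w=camera("wrist")[:,:,::-1];t=camera("top")[:,:,::-1]
tt=cv2.resize(t[90:230,170:310],None,fx=2.4,fy=2.4,interpolation=2)
cv2.imwrite("pics/w2.png",np.hstack([cv2.resize(w,(448,336)),tt]))
print(proj("wrist",(615,51,80),ci),proj("wrist",s["eef_pos"],ci),ci["camera_from_world"])
```

```text
[610.51703236  49.35192308 256.71318849] [-3.12899201 -0.0104984   2.69051015] [-3.4  3.5  6.6]
[281.49568535 194.62869309] [275.86873453 252.73752248] [[ 4.35634372e-01  9.00014345e-01 -1.40311639e-02 -3.06939221e+02]
 [-8.74792779e-01  4.19651468e-01 -2.42136819e-01  5.49652169e+02]
 [-2.12038412e-01  1.17757482e-01  9.70140653e-01 -3.18969147e+02]
 [ 0.00000000e+00  0.00000000e+00  0.00000000e+00  1.00000000e+00]]
```

View pics/w2.png

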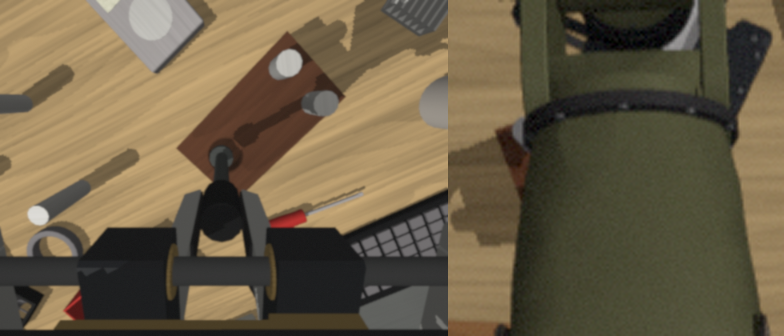

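drive_tool --motion '[-3.5,3.5,0,0,0,0,0,0,0,0,0,0,0,0,0,0]'

```text
clock: 5.17
eef_pos: [614.7, 53.6, 259.2]
eef_rot: [-3.131, -0.007, 2.694]
wrist_force: [0.1, 0.4, -1.6]
finger_gap: 25.4
```

Run:
```python
from h import *
s=read_state();print(s["eef_pos"],s["eef_rot"],delta((615,51,250)))
ci=camera_info("wrist");w=camera("wrist")[:,:,::-1]
cv2.imwrite("pics/w3.png",cv2.resize(w[60:270,190:450],None,fx=3,fy=2.8,interpolation=2))
e=s["eef_pos"];z=e[2]-138.4
for p in((615,51,80),(600.7,179.5,130),(543.8,159.9,130),(e[0],e[1],z),(e[0],e[1],z+10),(e[0],e[1],z+175)):
    q=proj("wrist",p,ci);print(q,(q-[190,60])*[3,2.8])
```

```text
[614.68481367  53.60622178 259.23181615] [-3.13083418 -0.00740176  2.69374155] [-1.5 -2.1  9.2]
[275.98483473 191.89838184] [257.95450419 369.31546915]
[398.92758585 127.76081531] [626.78275756 189.73028286]
[353.79839538  76.46128421] [491.39518613  46.0915958 ]
[277.74172637 198.97829849] [263.22517911 389.13923579]
[277.65995716 201.3416712 ] [262.97987149 395.75667937]
[274.86291594 282.18446412] [254.58874782 622.11649952]
```

View pics/w3.png

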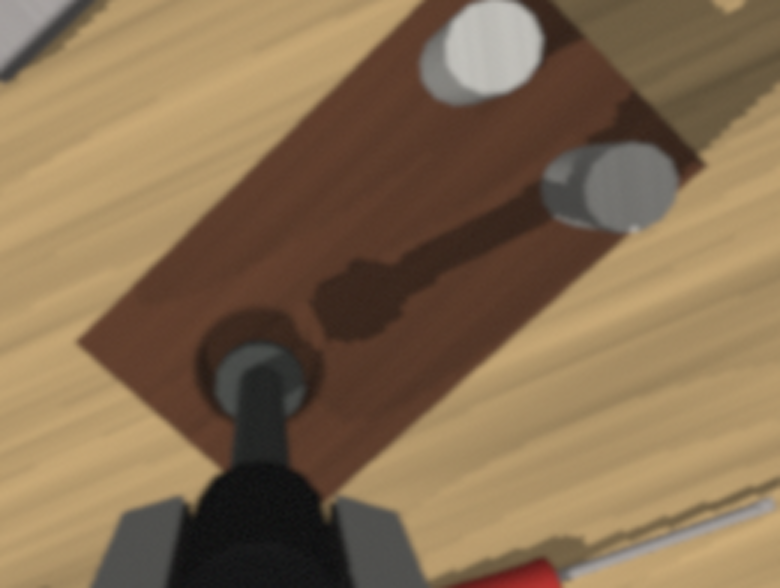

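drive_tool --motion '[-4.5,-2,5,0,0,0,10,0,0,0,8,0,0,0,0,0]'

```text
clock: 5.55
eef_pos: [617.8, 49.3, 234.0]
eef_rot: [-3.131, -0.007, 2.694]
wrist_force: [-0.0, -0.1, -2.1]
finger_gap: 25.0
```

Run:
```python
from h import *
s=read_state();print(s["eef_pos"],s["eef_rot"],delta((618,50,200)))
```

```text
[617.7561867   49.27916612 234.00547281] [-3.13101486 -0.00694953  2.69380321] [-0.1  1.1 34. ]
```

drive_tool --motion '[0,0.5,6,0,0,0,9,0,0,0,9,0,0,0,6,0,0,0,0,0]'

```text
clock: 5.97
eef_pos: [617.0, 49.5, 199.3]
eef_rot: [-3.13, -0.009, 2.694]
wrist_force: [0.6, -0.2, -2.4]
finger_gap: 25.4
```

drive_tool --motion '[0,0,3,0,0,0,3,0,0,0,3,0,0,0,3,0,0,0,0,0]'

```text
clock: 6.38
eef_pos: [617.0, 49.4, 186.3]
eef_rot: [-3.13, -0.009, 2.694]
wrist_force: [1.0, 0.7, -2.4]
finger_gap: 25.4
```

drive_tool --motion '[0,0,3,0,0,0,3,0,0,0,2,0,0,0,0,0]'

```text
clock: 6.72
eef_pos: [617.1, 49.4, 177.9]
eef_rot: [-3.131, -0.008, 2.694]
wrist_force: [-0.3, -0.2, -1.5]
finger_gap: 25.2
```

drive_tool --motion '[0,0,2,0,0,0,2,0,0,0,2,0,0,0,0,0]'

```text
clock: 7.05
eef_pos: [618.1, 49.2, 174.0]
eef_rot: [-3.132, -0.004, 2.694]
wrist_force: [0.1, -0.1, -1.6]
finger_gap: 25.9
```

drive_tool --motion '[0,0,2,0,0,0,2,0,0,0,2,0,0,0,0,0]'

```text
clock: 7.38
eef_pos: [619.8, 48.9, 174.0]
eef_rot: [-3.136, 0.004, 2.694]
wrist_force: [-0.2, 0.8, -2.4]
finger_gap: 25.3
```

drive_tool --motion '[0,0,3,0,0,0,5,0]'

```text
clock: 7.55
eef_pos: [622.5, 48.5, 172.7]
eef_rot: [-3.14, 0.015, 2.694]
wrist_force: [-5.6, -3.2, 45.6]
finger_gap: 25.6
```

drive_tool --motion '[0,0,7,0]'

```text
clock: 7.63
eef_pos: [625.1, 47.9, 171.6]
eef_rot: [3.14, 0.025, 2.694]
wrist_force: [-7.3, -5.8, 48.6]
finger_gap: 25.3
```

Firm contact (about 46 N) came at TCP z≈173, which puts the foot 45 mm below the mouth. So the depth is 45 mm and the 95 mm post (C) is the right one. Next I lift the rod out and return it.

drive_tool --motion '[1,0,-4,0,1,0,-10,0,0,0,-18,0,0,0,-20,0,0,0,-22,0,0,0,-20,0,0,0,-12,0,0,0,0,0]'

```text
clock: 8.3
eef_pos: [619.5, 50.0, 281.8]
eef_rot: [3.141, 0.022, 2.694]
wrist_force: [0.2, -0.2, -1.3]
finger_gap: 25.6
```

Run:
```python
from h import *
s=read_state();print(s["eef_pos"],s["eef_rot"],s["wrist_force"],delta((374.5,241,280)))
```

```text
[619.46741551  50.02147388 281.77002763] [3.14102405 0.0216184  2.69381514] [ 0.22167264 -0.19444382 -1.2501074 ] [303.5  66.1  -4.8]
```

drive_tool --motion '[12,3,0,0,25,5,0,0,34,7,0,0,36,8,0,0,36,8,0,0,36,8,0,0,34,7,0,0,25,5,0,0]'

```text
clock: 8.97
eef_pos: [419.0, 200.9, 266.5]
eef_rot: [-3.134, 0.011, 2.687]
wrist_force: [0.8, 0.3, -0.7]
finger_gap: 25.3
```

Run:
```python
from h import *
s=read_state();print(s["eef_pos"],s["eef_rot"],s["wrist_force"],delta((374.5,241,260)))
```

```text
[418.99367887 200.8543516  266.53647437] [-3.13424601  0.01080415  2.6873571 ] [ 0.79961112  0.25203166 -0.65531471] [57.7 16.6  5.8]
```

drive_tool --motion '[20,6,0,0,18,5,0,0,10,3,0,0,3,1,0,0,0,0,0,0,0,0,0,0]'

```text
clock: 9.47
eef_pos: [372.0, 240.0, 261.1]
eef_rot: [-3.129, 0.006, 2.693]
wrist_force: [0.2, -0.3, -2.0]
finger_gap: 25.5
```

Run:
```python
from h import *
s=read_state();print(s["eef_pos"],s["eef_rot"],delta((374.5,241,250)))
ci=camera_info("wrist");w=camera("wrist")[:,:,::-1]
cv2.imwrite("pics/w4.png",cv2.resize(w[80:280,180:380],None,fx=3,fy=3,interpolation=2))
e=s["eef_pos"];z=e[2]-138.4
for p in((374.5,241,60),(e[0],e[1],z),(e[0],e[1],z+10),(e[0],e[1],z+175)):
    q=proj("wrist",p,ci);print(q,(q-[180,80])*3)
```

```text
[371.96531938 240.01528094 261.05329779] [-3.12911971  0.00569272  2.69332583] [-1.8  2.1 11. ]
[280.19138404 186.18218993] [300.57415211 318.5465698 ]
[277.97944093 197.13469673] [293.93832279 351.40409019]
[277.88637873 199.58147057] [293.65913618 358.74441171]
[274.70999519 283.09434596] [284.12998556 609.28303787]
```

View pics/w4.png

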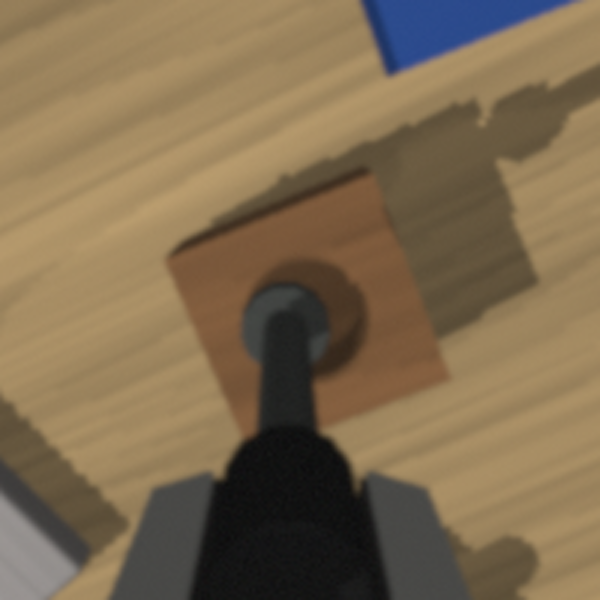

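The wrist view shows the brown holder's hole centre at crop (309,318). The foot's top face is at crop (286,326), so the rod leans about 3° in the grip.

Run:
```python
from h import *
s=read_state();R=Ro.from_euler("xyz",s["eef_rot"]).as_matrix()
h=cast("wrist",(180+309/3,80+318/3),60);f=cast("wrist",(180+286/3,80+326/3),s["eef_pos"][2]-128.4)
print(s["eef_pos"],h,f,R.T@(h-f),(R.T@(f-s["eef_pos"])))
```

```text
[372.09826562 239.86673286 261.01789685] [375.80890906 243.83103007  60.        ] [361.68784041 242.22852467 132.61789685] [-11.62051045   8.4819001   72.58341859] [ 11.12453758  -0.77589807 128.35948605]
```

drive_tool --motion '[-6,4,5,0,-5,3,10,0,0,0,14,0,0,0,10,0,0,0,0,0]'

```text
clock: 9.93
eef_pos: [389.4, 238.9, 217.2]
eef_rot: [-3.128, 0.005, 2.689]
wrist_force: [0.8, 0.3, -2.2]
finger_gap: 25.6
```

Run:
```python
from h import *
s=read_state();R=Ro.from_euler("xyz",s["eef_rot"]).as_matrix()
print(s["eef_pos"],s["eef_rot"],s["eef_pos"]+R@np.array([11.1,-.8,138]))
```

```text
[389.44774595 238.93367422 217.20023114] [-3.12813527  0.00544199  2.68901657] [378.97881337 241.06961638  79.1651298 ]
```

drive_tool --motion '[3,0,0,0,0,0,4,0,0,0,8,0,0,0,8,0,0,0,6,0,0,0,0,0]'

```text
clock: 10.43
eef_pos: [387.9, 239.3, 188.1]
eef_rot: [-3.128, 0.005, 2.687]
wrist_force: [-0.3, -0.0, -1.7]
finger_gap: 25.4
```

drive_tool --motion '[0,0,6,0,0,0,8,0,0,0,8,0,0,0,6,0,0,0,3,0,0,0,0,0]'

```text
clock: 10.93
eef_pos: [387.7, 238.8, 153.5]
eef_rot: [-3.128, 0.005, 2.687]
wrist_force: [0.1, -0.8, -1.8]
finger_gap: 25.5
```

drive_tool --motion '[0,0,2,0,0,0,2,0,0,0,2,0]'

```text
clock: 11.18
eef_pos: [388.0, 238.9, 147.5]
eef_rot: [-3.128, 0.006, 2.688]
wrist_force: [-0.7, 0.1, -2.6]
finger_gap: 25.4
```

drive_tool --motion '[0,0,2,0]'

```text
clock: 11.27
eef_pos: [388.5, 238.9, 146.4]
eef_rot: [-3.129, 0.007, 2.688]
wrist_force: [-3.8, -4.2, 30.2]
finger_gap: 25.2
```

drive_tool --motion '[3,0,-1,0,2,0,0,0,0,0,0,0]'

```text
clock: 11.52
eef_pos: [384.3, 241.4, 148.0]
eef_rot: [-3.131, 0.008, 2.687]
wrist_force: [0.1, -0.9, -2.5]
finger_gap: 25.3
```

drive_tool --motion '[0,0,0,0,0,0,0,0,0,0,0,0,0,0,0,0,0,0,0,0,0,0,0,0,0,0,0,0,0,0,0,0]' --jaw 0

```text
clock: 12.18
eef_pos: [384.6, 241.6, 148.2]
eef_rot: [-3.132, 0.008, 2.688]
wrist_force: [0.5, -0.1, -0.4]
finger_gap: 75.2
```

Run:
```python
from h import *
s=read_state();print(s["eef_pos"],s["eef_rot"],s["finger_gap"],s["wrist_force"])
ci=camera_info("wrist");w=camera("wrist")[:,:,::-1];c=camera("scene")[:,:,::-1]
cv2.imwrite("pics/w5.png",np.hstack([cv2.resize(w,(480,360)),cv2.resize(c[80:220,250:370],(309,360),interpolation=2)]))
print(proj("wrist",(375.3,242.3,185),ci)*480/560)
```

```text
[384.64725639 241.57386689 148.15837597] [-3.13150753  0.0084819   2.68757711] 75.1736310451088 [ 0.48899974 -0.10410507 -0.36504906]
[229.19502299 228.2393837 ]
```

View pics/w5.png

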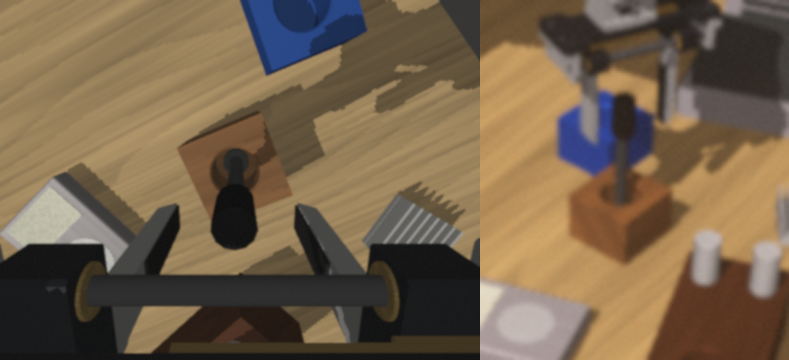

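The wrist and scene views show the rod upright in the brown holder with the fingers clear. The grip top is at (234,228), as predicted. Now I go to post C, the middle one.

drive_tool --motion '[0,0,-8,0,0,0,-20,0,0,0,-30,0,0,0,-30,0,0,0,-20,0,-8,-14,0,0,-15,-27,0,0,-18,-32,0,0]'

```text
clock: 12.95
eef_pos: [388.0, 160.7, 266.5]
eef_rot: [-3.132, 0.009, 2.694]
wrist_force: [0.5, -1.3, 0.5]
finger_gap: 93.7
```

drive_tool --motion '[-19,-33,0,0,-19,-33,0,0,-19,-33,0,0,-19,-33,0,0,-19,-33,0,0,-19,-33,0,0,-19,-33,0,0,-15,-26,0,0]'

```text
clock: 13.62
eef_pos: [407.9, -148.8, 277.5]
eef_rot: [-3.135, 0.017, 2.698]
wrist_force: [1.2, 0.9, 0.2]
finger_gap: 93.7
```

Run:
```python
from h import *
s=read_state();print(s["eef_pos"],s["eef_rot"],s["joints"],delta((415.7,-205,220)))
```

```text
[ 407.88607913 -148.76847105  277.49521109] [-3.13469792  0.01704234  2.69767983] [-0.4296724  -0.02483043  1.72247702 -0.00721113  1.42700731 -1.55552428] [-30.2 -47.   58.3]
```

drive_tool --motion '[-13,-20,10,0,-10,-16,15,0,-3,-5,20,0,0,0,10,0,0,0,0,0,0,0,0,0]'

```text
clock: 14.12
eef_pos: [413.8, -206.1, 225.3]
eef_rot: [-3.134, 0.021, 2.69]
wrist_force: [0.8, -0.3, -0.3]
finger_gap: 94.2
```

Run:
```python
from h import *
s=read_state();print(s["eef_pos"],s["eef_rot"],delta((415.7,-205,220)))
ci=camera_info("wrist");w=camera("wrist")[:,:,::-1]
cv2.imwrite("pics/w6.png",w)
for z in (0,95): print(proj("wrist",(415.7,-205,z),ci))
for z in (0,115): print(proj("wrist",(574.5,-198,z),ci))
```

```text
[ 413.80283863 -206.13600582  225.31159637] [-3.13407887  0.02099244  2.68994497] [-1.1  1.9  5.3]
[279.21922377 178.86103878]
[279.1934782  198.25929503]
[336.2720126  283.34125495]
[354.94675179 339.80826147]
```

View pics/w6.png

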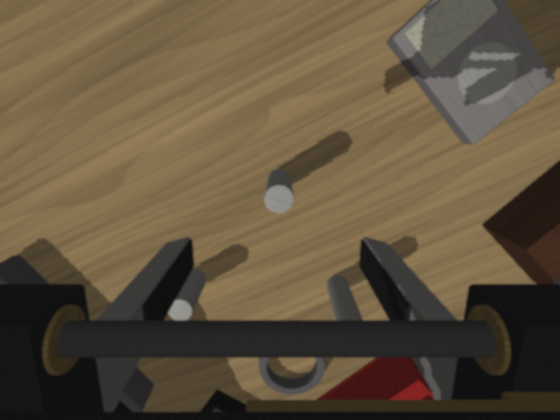

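The wrist view shows post C's top at (279,199), exactly as predicted. The short post is at (180,310) and the long one at (345,300). Descending on C.

drive_tool --motion '[-1,2,12,0,0,0,25,0,0,0,30,0,0,0,30,0,0,0,28,0,0,0,18,0,0,0,8,0,0,0,0,0]'

```text
clock: 14.83
eef_pos: [424.8, -204.2, 79.9]
eef_rot: [-3.133, 0.039, 2.699]
wrist_force: [0.6, -1.0, -0.6]
finger_gap: 94.0
```

Run:
```python
from h import *
s=read_state();print(s["eef_pos"],s["eef_rot"],delta((415.7,-205,62)))
```

```text
[ 424.84872193 -204.2243367    79.91931008] [-3.13305984  0.03911852  2.69903163] [ 8.6 -4.5 17.6]
```

drive_tool --motion '[6,-3,5,0,3,-1.5,5,0,0,0,4,0,0,0,0,0]'

```text
clock: 15.17
eef_pos: [416.4, -205.1, 68.8]
eef_rot: [-3.133, 0.045, 2.701]
wrist_force: [0.2, -0.6, -0.1]
finger_gap: 93.8
```

Run:
```python
from h import *
s=read_state();print(s["eef_pos"],s["eef_rot"],delta((415.7,-205,62)))
```

```text
[ 416.41818127 -205.13025068   68.8187097 ] [-3.13253739  0.04539041  2.70054038] [ 1.  -0.1  6.8]
```

drive_tool --motion '[0,0,5,0,0,0,0,0,0,0,0,0,0,0,0,0,0,0,0,0,0,0,0,0,0,0,0,0,0,0,0,0]' --jaw 1 --grip_force 30

```text
clock: 15.83
eef_pos: [417.6, -205.9, 65.1]
eef_rot: [-3.132, 0.048, 2.7]
wrist_force: [0.2, 0.2, -0.4]
finger_gap: 44.4
```

drive_tool --motion '[0,0,0,0,0,0,0,0,0,0,0,0,0,0,0,0,0,0,0,0,0,0,0,0]'

```text
clock: 16.33
eef_pos: [417.7, -206.0, 65.2]
eef_rot: [-3.132, 0.049, 2.7]
wrist_force: [-0.1, 0.3, -0.3]
finger_gap: 27.2
```

drive_tool --motion '[0,0,-5,0,0,0,-12,0,0,0,-20,0,0,0,-25,0,0,0,-25,0,0,0,-20,0,0,0,-10,0,0,0,0,0]' --grip_force 45

```text
clock: 17.0
eef_pos: [411.1, -201.4, 187.8]
eef_rot: [-3.133, 0.044, 2.7]
wrist_force: [0.1, 0.1, -1.2]
finger_gap: 27.3
```

Run:
```python
from h import *
s=read_state();print(s["eef_pos"],s["eef_rot"],s["wrist_force"],s["finger_gap"],delta((615,51.3,190)))
```

```text
[ 411.08907312 -201.40986801  187.81951427] [-3.1327106   0.04356266  2.70022876] [ 0.07785681  0.06166667 -1.24269688] 27.27413180354902 [-76.4 315.6  -1.7]
```

drive_tool --motion '[-3,12,-1,0,-5,22,0,0,-8,32,0,0,-9,36,0,0,-9,36,0,0,-9,36,0,0,-9,36,0,0,-8,32,0,0]'

```text
clock: 17.67
eef_pos: [571.0, -3.8, 185.2]
eef_rot: [-3.13, 0.04, 2.691]
wrist_force: [0.8, -0.9, -0.9]
finger_gap: 27.5
```

Run:
```python
from h import *
s=read_state();print(s["eef_pos"],s["eef_rot"],s["wrist_force"],s["finger_gap"],delta((615,51.3,190)))
```

```text
[571.03399141  -3.79056999 185.18827971] [-3.13023312  0.04031444  2.69127194] [ 0.79768157 -0.87419529 -0.87115299] 27.529256949091362 [-15.8  68.7  -5. ]
```

drive_tool --motion '[-6,24,-2,0,-5,20,-2,0,-3,12,0,0,-1,3,0,0,0,0,0,0,0,0,0,0]'

```text
clock: 18.17
eef_pos: [611.9, 51.3, 181.5]
eef_rot: [-3.126, 0.032, 2.698]
wrist_force: [-0.1, 0.4, -1.3]
finger_gap: 27.1
```

Run:
```python
from h import *
s=read_state();print(s["eef_pos"],s["eef_rot"],delta((615,51.3,190)))
ci=camera_info("wrist");w=camera("wrist")[:,:,::-1]
cv2.imwrite("pics/w7.png",cv2.resize(w[60:270,190:450],None,fx=3,fy=2.8,interpolation=2))
e=s["eef_pos"];z=e[2]-65.2
for p in((615,51.3,80),(600.7,179.5,130),(543.8,159.9,130),(e[0],e[1],z),(e[0],e[1],z+95)):
    q=proj("wrist",p,ci);print((q-[190,60])*[3,2.8])
```

```text
[611.93470245  51.30180102 181.53090167] [-3.12648542  0.03165252  2.69810307] [-3.   1.2 -8.4]
[268.3741506  411.65976173]
[768.93243811 195.6821162 ]
[593.55209156  -2.44761159]
[262.13593135 439.80392885]
[254.47885814 609.68606913]
```

View pics/w7.png

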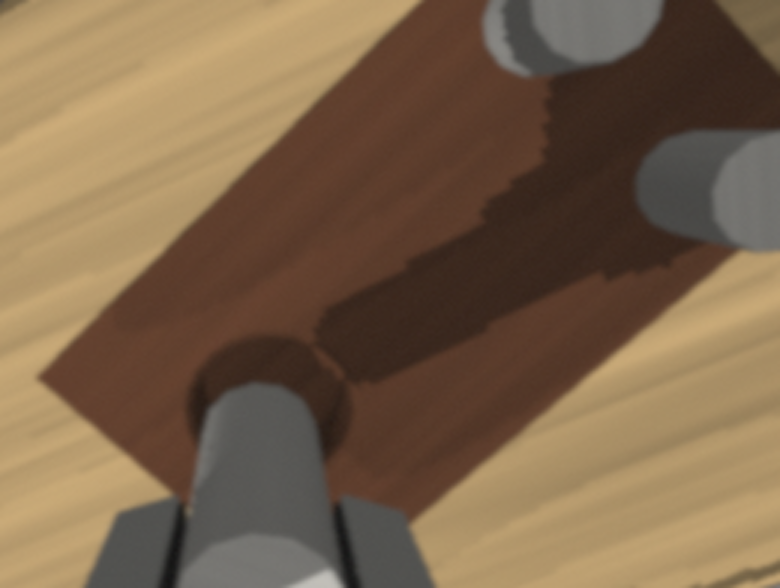

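The wrist crop shows the socket centred at about (270,411) and the post's lower end at about (260,436), both as predicted. Lowering.

drive_tool --motion '[-3,1,5,0,0,0,9,0,0,0,8,0,0,0,3,0,0,0,0,0]'

```text
clock: 18.63
eef_pos: [614.6, 46.8, 154.0]
eef_rot: [-3.126, 0.031, 2.694]
wrist_force: [-0.6, 0.4, -1.6]
finger_gap: 27.1
```

Run:
```python
from h import *
s=read_state();print(s["eef_pos"],s["eef_rot"],delta((615.5,51.3,100)))
```

```text
[614.58830959  46.81645428 153.97016286] [-3.12605783  0.03137708  2.69418118] [ 2.8  5.3 53.8]
```

drive_tool --motion '[1,4,0,0,0,0,4,0,0,0,8,0,0,0,8,0,0,0,5,0,0,0,0,0]'

```text
clock: 19.13
eef_pos: [616.0, 50.5, 126.2]
eef_rot: [-3.126, 0.031, 2.694]
wrist_force: [-0.7, 0.2, -2.2]
finger_gap: 27.3
```

drive_tool --motion '[0.5,1,5,0,0,0,7,0,0,0,6,0,0,0,3,0,0,0,0,0]'

```text
clock: 19.55
eef_pos: [616.3, 51.1, 102.5]
eef_rot: [-3.126, 0.031, 2.694]
wrist_force: [-0.2, 0.2, -1.9]
finger_gap: 27.5
```

drive_tool --motion '[0,0,2,0,0,0,2,0]'

```text
clock: 19.72
eef_pos: [617.2, 50.8, 100.1]
eef_rot: [-3.127, 0.033, 2.694]
wrist_force: [-8.3, -1.2, 24.7]
finger_gap: 27.4
```

drive_tool --motion '[0,0,2,0]'

```text
clock: 19.8
eef_pos: [617.7, 50.6, 100.2]
eef_rot: [-3.127, 0.035, 2.694]
wrist_force: [-7.8, -0.3, 18.3]
finger_gap: 27.3
```

The post seated at TCP z 100.1, so its top is at about 130 mm, level with the fixed posts. Releasing.

drive_tool --motion '[0,0,0,0,0,0,0,0]'

```text
clock: 19.97
eef_pos: [618.3, 50.6, 101.5]
eef_rot: [-3.128, 0.037, 2.694]
wrist_force: [1.1, -0.0, -2.1]
finger_gap: 27.4
```

drive_tool --motion '[0,0,0,0,0,0,0,0,0,0,0,0,0,0,0,0,0,0,0,0,0,0,0,0,0,0,0,0,0,0,0,0]' --jaw 0

```text
clock: 20.63
eef_pos: [618.6, 50.6, 101.5]
eef_rot: [-3.129, 0.038, 2.694]
wrist_force: [-0.4, -0.2, 0.2]
finger_gap: 77.3
```

drive_tool --motion '[0,0,-6,0,0,0,-15,0,0,0,-22,0,0,0,-25,0,0,0,-25,0,0,0,-15,0,0,0,-5,0,0,0,0,0]'

```text
clock: 21.3
eef_pos: [614.5, 53.9, 221.1]
eef_rot: [-3.128, 0.036, 2.694]
wrist_force: [0.4, 0.0, -0.2]
finger_gap: 93.9
```

drive_tool --motion '[0,-15,0,0,0,-30,0,0,0,-35,0,0,0,-35,0,0,0,-30,0,0,0,-15,0,0,0,-3,0,0,0,0,0,0]'

```text
clock: 21.97
eef_pos: [535.3, -101.3, 214.5]
eef_rot: [-3.124, 0.026, 2.695]
wrist_force: [0.1, -0.5, 0.0]
finger_gap: 93.8
```

Run:
```python
from h import *
s=read_state();print(s["eef_pos"],s["wrist_force"],s["finger_gap"])
c=camera("scene")[:,:,::-1];t=camera("top")[:,:,::-1]
cv2.imwrite("pics/f.png",np.hstack([cv2.resize(c[100:270,260:400],(330,400),interpolation=2),cv2.resize(t[100:280,150:330],(400,400),interpolation=2)]))
```

```text
[ 535.34411575 -101.34954517  214.46774873] [ 0.07533841 -0.4666719   0.04985983] 93.75470785772765
```

View pics/f.png

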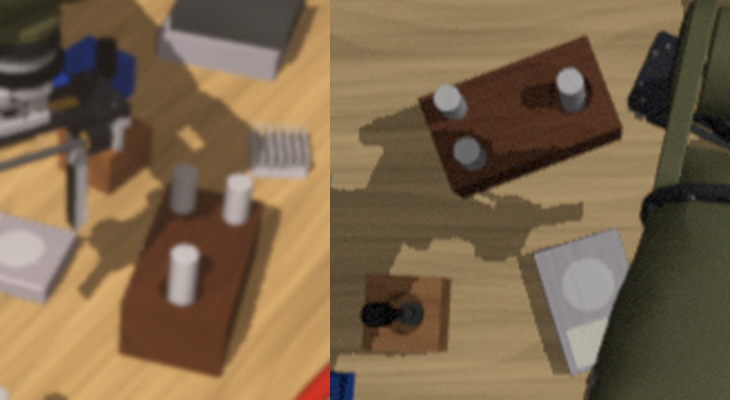

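Run:
```python
from h import *
print(tri(("top",(258.5,135.1)),("scene",(338.1,206.9))))
print(sign_off())
```

```text
(array([616.95833838,  49.06471677, 132.86979605]), [np.float64(0.05199780120291554), np.float64(0.051997801202989455)])
the job is handed in; nothing more can be done
None
```

The 95 mm post is standing in the socket, let go, and the depth rod is back in its brown holder. I signed off at about 22 s of the 70 s; the sign-off gives no verdict.

- **Probing:** the rod's foot met the socket floor about 45 mm below the mouth, with about 46 N on the wrist. That depth calls for the 95 mm post.
- **Rod:** it had tilted a few degrees in the grip after probing. I lowered it until it touched the bottom of the holder's hole and let go. The pictures then showed it standing upright and free.
- **Post:** it touched the socket floor at a gripper height that puts its top at about 130 mm, level with the fixed posts.
- **Last checks:** the final pictures show the post and the rod upright, with the arm clear of both. Triangulating the post's top gave (617, 49, 133) mm, about 3 mm higher than the contact height but within the 8 mm allowed.
- **Discrepancies:** the tool drifted up to about 3° off vertical during the moves. I viewed 12 pictures, two over the budget of 10.

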